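# Fit the hand knob on the veneer press spindle

### The job

Put the loose wooden hand knob back on the D-shaped shaft of the small veneer press, pushing and turning it until the flats line up and it drops fully home against the collar. The knob's flat is under the pointed end of its bar. Then let go, and leave the tub, the glue bottle and the bundle of discs where they stand.

Things in the scene. Friction and masses are not known exactly. Their poses are not given: they have to be found in the camera images.
- knob: Loose wooden hand knob, 0.15 to 0.31 kg, upright on the table, bore down. Origin: centre of underside, on bore axis; z up. Hub 60 mm across, 36 mm high; on it a bar 24 mm wide (y), 36 to 70 mm high, from x = -50 (square end) to +60 mm (pointed end). Bore: recess 29 mm round, 8 mm deep, then a D hole (26.4 mm round, flat 8.2 mm from the axis on +x, under the pointed end) up to 29 mm.
- spindle: Steel spindle fixed on the press; does not turn. Origin: on its axis, on the upper face of its collar (44 mm across), 140 mm above the table; z up. On the collar a D shaft 26 mm high: 24 mm round, flat 7 mm from the axis facing +x. Knob home: its origin at this origin, its pointed end (+x) along spindle +x within about 0.1 rad. The two differ by up to 1.5 rad at the start.
- press: Small grey veneer press, fixed. Origin: centre of underside, z up. Base 180 (x) by 200 (y) by 20 mm, plywood stack and aluminium plate up to 64 mm, posts at y = +-82 mm, bridge 55 (x) by 200 mm (y) with its top at 125 mm, nuts over the posts up to 132 mm. The spindle stands mid-bridge.
- tub: Bystander: clear plastic tub with plywood offcuts, 96 mm across, 60 mm high. Origin: centre of its underside.
- glue: Bystander: dark grey plastic glue bottle, 60 mm across, 120 mm high. Origin: centre of its underside.
- discs: Bystander: bundle of round plywood blanks, 100 mm across, 37 mm high. Origin: centre of its underside.
- knob_grip (a point): Middle of the knob's bar grip, on the knob's axis, 53 mm above its underside; axes as the knob's. Grasp the bar here, across its 24 mm width (y), from above; the hub's top is 17 mm below.
- spindle_end (a point): Centre of the shaft's end (1.5 mm chamfer), 26 mm above the collar; axes as the spindle's. Turned wrongly, the knob rests on it by the floor of its recess, underside about 18 mm above the collar; turned right, it drops those 18 mm.
Mind the look-alikes: they are no part of the job. There is more than one size of the knob; the job needs the smallest.

How it is judged:
At the end, for the whole second after the job is handed in: The knob is home on the spindle: its underside within 4 mm of the collar, its axis within 5 mm of the spindle's, upright within 0.1 rad, at rest and released (z of knob in the frame of spindle between -0.004 and 0.004 m and horizontal distance between knob and spindle below 0.005 m and angle between knob's own z axis and vertical below 0.1 rad and linear speed of knob below 0.02 m/s); the robot touches nothing.
It fails at once if a bystander (tub, glue bottle, discs) was moved more than 30 mm or tipped over (distance of any of tub, glue, discs from where it was at the start of the episode above 0.03 m or angle between any of glue, tub's own z axis and vertical above 0.5 rad).
It also fails if it takes over 38 s, if anything falls off the work surface, if the arm or the gripper's body presses on something with over 40 N, if the wrist force passes 120 N, or if a joint passes its speed limit or range.

### The arm

A 7-joint arm with a two-finger parallel gripper is mounted at the origin on the work surface. World frame = base frame: x ahead of the robot, y to its left, z up, the work surface at z = 0. Lengths are in m, angles in rad, forces in N, time in s.
With the tool pointing down it reaches from about 0.4 to 0.85 m from the base axis. Payload 6.9 kg.
Tool frame: the origin (TCP) lies at the very end of the fingers, on their centre line; the grasp point (between the pads) lies 19 mm behind it (arm.grip_point_offset is the distance from the TCP to the grasp point, in m); z points along the fingers, y is the direction in which the jaws open and shut (so a half turn about z gives the same grasp; the last joint's range is limited). The gripper opens to 85 mm and grips with 20 to 120 N. Pads are 22 mm wide; open, the fingers measure 114 mm over their backs; the gripper's body (76 mm by 85 mm) begins 54 mm behind the grasp point. The pads swing forward as they close: fully open they stand 13 mm farther back than shut.
Start: joints at [1.286, 0.507, -0.238, 1.5, 0.126, 1.149, -0.155], TCP at [0.237, -0.578, 0.231] pointing down, gripper open.
Joint ranges: [-3.08, 3.08], [-0.24, 2.05], [-1.43, 1.35], [0, 2.5], [-1.52, 4.66], [0.17, 1.96], [-2.89, 2.89]. Speed limits (rad/s): [2.39, 2.39, 3.14, 3.14, 3.14, 3.14, 3.14].

### API

Orientations are given as a unit quaternion [w, x, y, z].
In Python, from station import arm, get_image gives the robot as it stands. Calls block until the motion is done:
- arm.move_to(position, orientation): joint-space move of the TCP to a pose.
- arm.move_l(position, vel=0.15, orientation=None): straight line of the TCP; orientation=None keeps the orientation; vel is the mean speed in m/s.
- arm.set_joints(angles): joint-space move.
- arm.move_gripper(opening, effort=None): finger opening in m; effort is the grip in N (None keeps the last); returns when the fingers have stopped.
- arm.pause(seconds).
- arm.solve_ik(position, orientation): joint angles nearest the present ones, or None.
- get_image(name): name is "side" or "top"; returns a dict with "image" (400x640x3 uint8, red, green, blue), "K" (3x3 intrinsics, pixels), "extrinsics" (4x4, takes a point from world to camera coordinates). Camera axes: x right, y up, looking along -z (the intrinsics and any distortion apply to the point x, -y, -z); pixel columns grow to the right and rows downward; lengths in m; the calibration is good to about 2 mm. A picture is of the moment at which its call begins. There is no depth.
A pose or a line that the arm cannot do raises arm.Unreachable and nothing moves.
- arm.finish_job(): hands the job in, once; it reports no verdict.
Readings, each from a call of its own:
- arm.current_clock(): time.
- arm.current_joints(): joint angles.
- arm.current_joint_vel(): joint speeds.
- arm.current_joint_torque(): joint torques, N m.
- arm.current_tool_pos(): TCP position.
- arm.current_ee_rot(): TCP orientation.
- arm.current_wrist_force(): force on the tool from outside, world axes, zero at the start.
- arm.current_wrist_torque(): the same for the moment, N m.
- arm.current_grip_width(): finger opening in m.
Only numpy, scipy, OpenCV 4.12 (cv2) and the standard library are available. Lean on these libraries where they do the work, as an engineer would, in place of code of your own. Each camera call takes 0.05 s, during which the arm holds its last target.

## Working session

There is one attempt and no reset: what is moved stays moved. The work goes in short steps, each a Python script; the robot and the scene stay as the last script left them, time stands still between calls to the robot, and variables do not carry over. Pictures are saved under pics/ and viewed, and the job is handed in when it is done.

```bash
mkdir -p pics; python3 - <<'E'
from station import arm,get_image
import cv2,numpy as np
for n in("side","top"):
    d=get_image(n);cv2.imwrite(f"pics/{n}0.png",d["image"][:,:,::-1]);np.savez(f"{n}0.npz",**{k:d[k] for k in("image","K","extrinsics")})
    print(n,d.keys(),d["K"].round(1).tolist(),d["extrinsics"].round(3).tolist())
print(arm.current_clock(),arm.current_ee_rot(),arm.grip_point_offset)
E
ls
```

```text
side dict_keys(['image', 'K', 'extrinsics']) [[481.2, 0.0, 320.0], [0.0, 481.2, 206.0], [0.0, 0.0, 1.0]] [[1.0, -0.011, 0.01, -0.576], [-0.002, 0.531, 0.848, -0.085], [-0.014, -0.848, 0.531, -1.107], [0.0, 0.0, 0.0, 1.0]]
top dict_keys(['image', 'K', 'extrinsics']) [[403.0, 0.0, 320.0], [0.0, 403.0, 195.2], [0.0, 0.0, 1.0]] [[0.022, -1.0, -0.012, -0.039], [0.998, 0.022, 0.061, -0.574], [-0.061, -0.013, 0.998, -1.087], [0.0, 0.0, 0.0, 1.0]]
0.1 [-7.79657108e-04  9.81066658e-01  1.93668728e-01 -1.67651181e-04] 0.0187
pics
side0.npz
top0.npz
```

View pics/side0.png

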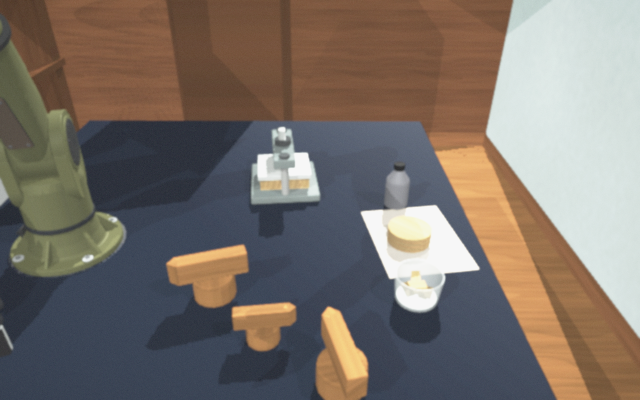

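View pics/top0.png

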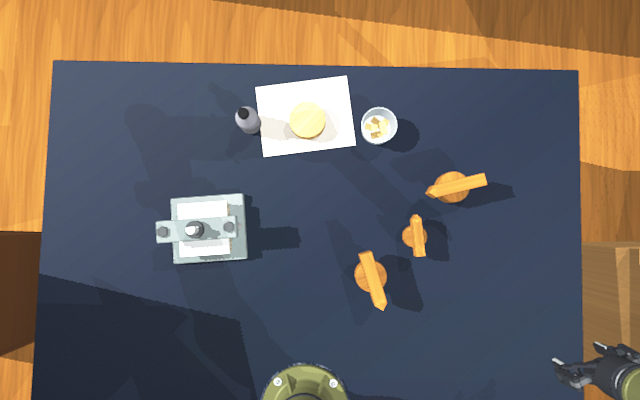

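Look-alikes: three knobs in the top view, at (455,187), (415,235) and (370,277). The middle one is about 44 px long and the others about 60 px; at about 400 px/m, 110 mm is 44 px, so I choose (415,235). I'll check it in close crops.

```bash
cat > h.py <<'E'
import numpy as np,cv2
def load(n): return dict(np.load(n))
def ray(d,u,v):
    K,E=d["K"],d["extrinsics"];p=np.linalg.inv(K)@[u,v,1];c=np.array([p[0],-p[1],-p[2]])
    R,t=E[:3,:3],E[:3,3];return -R.T@t,R.T@c
def onz(d,u,v,z):
    o,r=ray(d,u,v);return o+r*(z-o[2])/r[2]
def proj(d,P):
    c=d["extrinsics"]@np.append(P,1);q=d["K"]@[c[0],-c[1],-c[2]];return q[:2]/q[2]
def tri(d1,u1,d2,u2):
    o1,r1=ray(d1,*u1);o2,r2=ray(d2,*u2)
    s=np.linalg.lstsq(np.c_[r1,-r2],o2-o1,rcond=None)[0]
    a,b=o1+s[0]*r1,o2+s[1]*r2;return (a+b)/2,np.linalg.norm(a-b)
E
python3 - <<'E'
from h import *
t=load("top0.npz");s=load("side0.npz")
def crop(d,x,y,w,h): return cv2.resize(d["image"][y:y+h,x:x+w,::-1],(400,300),interpolation=cv2.INTER_CUBIC)
a=np.vstack([np.hstack([crop(t,375,205,80,60),crop(t,150,190,107,80)]),np.hstack([crop(s,220,290,93,70),crop(s,240,120,93,70)])])
cv2.imwrite("pics/crop0.png",a)
E
```

```text
(no output)
```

View pics/crop0.png

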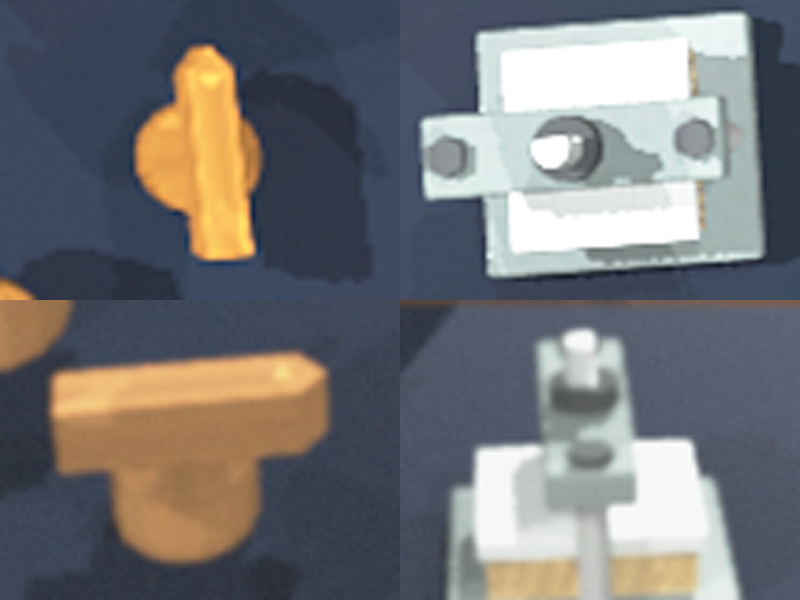

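```bash
python3 - <<'E'
from h import *
t=load("top0.npz");s=load("side0.npz")
def crop(d,x,y,w,h,k): return cv2.resize(d["image"][y:y+h,x:x+w,::-1],(w*k,h*k),interpolation=cv2.INTER_NEAREST)
a=np.hstack([crop(t,180,215,28,30,14),crop(s,268,122,28,30,14)])
cv2.imwrite("pics/crop1.png",a)
print(t["image"][218:242,184:208].mean(2).astype(int))
print(s["image"][124:150,272:294].mean(2).astype(int))
E
```

```text
[[255 255 255 255 255 255 255 255 255 255 253 248 234 237 239 243 237 228
  220 205 209 213 214 214]
 [237 241 235 222 229 222 208 212 214 215 218 217 216 217 217 216 215 217
  219 220 220 219 219 219]
 [210 213 213 214 216 219 216 210 205 201 202 202 200 196 199 215 223 223
  223 224 223 221 220 219]
 [218 218 219 219 217 205 185 166 148 128 131 124 115 109 117 165 199 204
  207 207 216 223 222 220]
 [217 219 220 218 197 154 129 132 135 135 137 137 137 135 117  94  99 123
  143 148 180 207 215 221]
 [217 219 217 194 152 132 136 138 137 137 138 137 137 137 137 129  98  87
  122 146 150 147 177 204]
 [217 219 198 150 133 134 134 133 134 135 134 133 133 133 134 136 127  96
   84 130 155 151 149 146]
 [217 212 168 122 129 129 127 124 125 125 132 140 138 135 130 135 140 119
   77 112 149 153 152 149]
 [218 189 141 142 167 188 219 236 242 245 220 171 210 214 163 127 124 115
   86  91 135 154 153 151]
 [215 215 236 253 255 255 255 255 255 255 255 198 240 251 194 105  91  95
   83  83 131 154 152 153]
 [212 252 255 255 255 255 255 255 255 255 255 211 178 181 146  92  95  98
   85  65 120 15
[... 3043 characters left out ...]
8  92  94  96  95  91  92  92
  121 157 160 125]
 [126 153 141 101  84  83  83  85  91  88  88  91  90  92  89  89  89  98
  133 169 167 134]
 [125 142 135 104  89  88  83  88  89  89  91  92  92  89  89  89  94 116
  157 186 180 144]
 [121 133 131 116 103  95  93  91  92  92  91  93  91  95  96 102 112 146
  181 200 192 156]
 [116 131 134 129 122 115 113 107 108 107 106 104 107 109 114 120 139 171
  198 207 199 163]
 [112 130 136 136 133 132 130 130 127 124 125 124 125 127 132 142 162 188
  203 206 199 166]
 [113 136 148 141 137 137 137 138 137 136 136 139 145 146 151 166 189 203
  209 208 197 168]
 [112 143 153 142 140 139 140 140 138 144 151 162 176 176 180 192 205 208
  209 210 200 173]]
```

View pics/crop1.png

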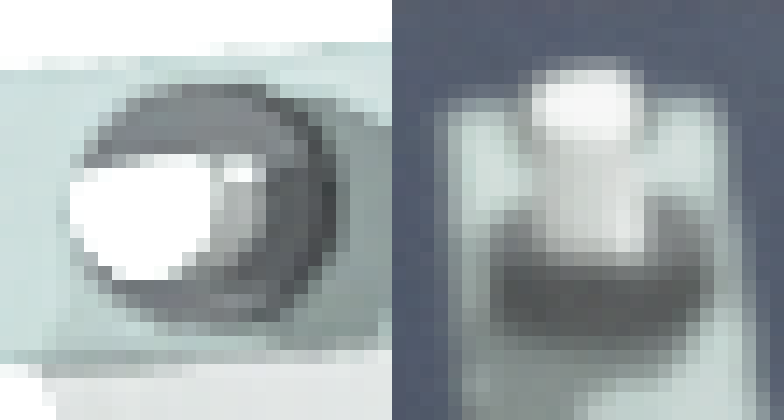

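```bash
python3 - <<'E'
from h import *
t=load("top0.npz");s=load("side0.npz")
for n,d,b in(("top",t,(385,205,60,65)),("side",s,(225,292,80,65))):
    x,y,w,h=b;im=d["image"][y:y+h,x:x+w]
    big=cv2.resize(im,None,fx=8,fy=8,interpolation=cv2.INTER_CUBIC)
    hsv=cv2.cvtColor(big,cv2.COLOR_RGB2HSV)
    m=((hsv[...,0]<25)&(hsv[...,1]>90)&(hsv[...,2]>90)).astype(np.uint8)
    c=max(cv2.findContours(m,0,2)[0],key=cv2.contourArea)
    o=big[:,:,::-1].copy();cv2.drawContours(o,[c],-1,(255,0,0),1)
    for i in range(0,w*8,80): cv2.putText(o,str(x+i//8),(i,10),0,.35,(255,255,255))
    for i in range(0,h*8,80): cv2.putText(o,str(y+i//8),(0,i+10),0,.35,(255,255,255))
    cv2.imwrite(f"pics/k_{n}.png",o)
# spindle: shaft end
a=onz(t,189.6,229.15,.166);print("spindle top",a)
sv=(281.2,128.3)
print("side on z",onz(s,*sv,.166),"tri",tri(t,(189.6,229.15),s,sv))
print("proj side of a",proj(s,a), "collar bottom?",proj(s,a-[0,0,.026]),proj(t,a-[0,0,.026]))
e1,e2=onz(t,186,226.7,.166),onz(t,193.5,225.6,.166)
d=e1-e2;print("flat normal yaw",np.arctan2(-d[0],d[1]))
# bridge long edges in the top view from crop0 pixels (scale 107/400)
f=lambda cx,cy,z:onz(t,150+(cx-400)*107/400,190+cy*80/300,z)
for p,q in(((422,118),(720,97)),((426,199),(722,178))):
    d=f(*p,.125)-f(*q,.125);print("bridge yaw",np.arctan2(-d[0],d[1]))
n1,n2=f(447,157,.132),f(693,140,.132);print("nuts mid",(n1+n2)/2,np.linalg.norm(n1-n2),"yaw",np.arctan2(-(n1-n2)[0],(n1-n2)[1]))
E
```

```text
spindle top [0.47867385 0.27856121 0.166     ]
side on z [0.47553986 0.28071431 0.166     ] tri (array([0.4772217 , 0.2780816 , 0.16714255]), np.float64(0.0029806672973046594))
proj side of a [282.34950343 128.62879459] collar bottom? [282.66355165 137.78015701] [193.17586557 228.90257472]
flat normal yaw 0.16774417076935227
bridge yaw 0.0922971264255851
bridge yaw 0.0931547348677846
nuts mid [0.4768556  0.27548876 0.132     ] 0.16211683962590112 yaw 0.09114560613031893
```

View pics/k_top.png

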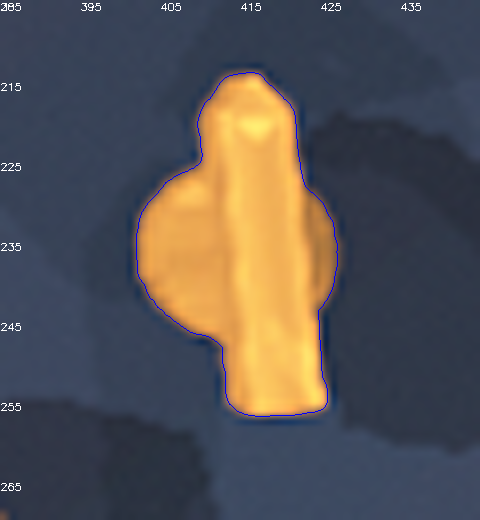

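View pics/k_side.png

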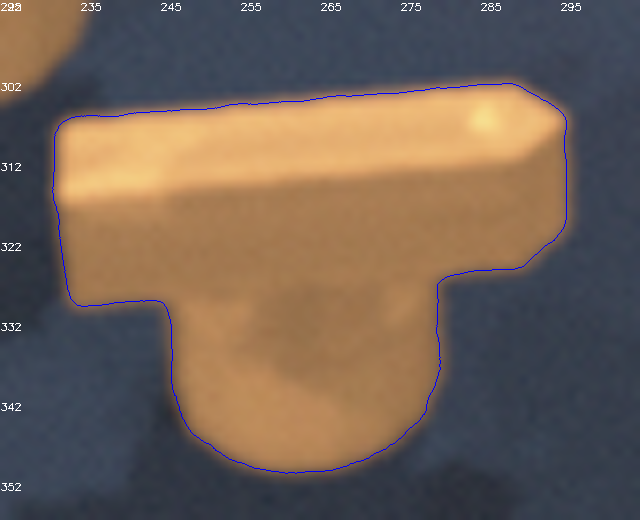

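```bash
python3 - <<'E'
from h import *
t=load("top0.npz");s=load("side0.npz")
S=lambda x,y,z:onz(s,225+x/8-.44,292+y/8-.44,z)
T=lambda x,y,z:onz(t,385+x/8-.44,205+y/8-.44,z)
yw=lambda p,q:np.arctan2(*(q-p)[[1,0]])
a,b,c,d,e=S(57,203,.07),S(57,118,.07),S(513,83,.07),S(567,117,.07),S(518,162,.07)
print(a,b,c,d,e);print("side yaws far/near",yw(b,c),yw(a,e),"width",np.linalg.norm(b-a),np.linalg.norm(c-e))
end=(a+b)/2; print("side len",np.linalg.norm(d-end),"yaw",yw(end,d),"axis",end+(d-end)*50/110)
p,q=T(297,120,.07),T(325,385,.07);print("top right edge yaw",yw(q,p))
l1,l2=T(227,170,.07),T(245,395,.07);print("top left edge yaw",yw(l2,l1))
m=(p+q)/2;y=yw(q,p);nrm=np.array([-np.sin(y),np.cos(y),0])
print("right edge->centreline pt",m+nrm*.012)
r,l=T(290,413,.07),T(250,73,.036);print("square end",r,"tip low",l,np.linalg.norm((r-l)[:2]),yw(r,l))
# hub in the top view: leftmost outline (z 0..36), top-face circle left side
print("hub left z36",T(137,245,.036),"z0 right",T(337,255,.036))
for cx in [(0.514,-0.235)]: pass
E
```

```text
[ 0.42197355 -0.30549439  0.07      ] [ 0.4182965  -0.27999223  0.07      ] [ 0.51703942 -0.26919009  0.07      ] [ 0.52928223 -0.27980755  0.07      ] [ 0.51918667 -0.29349088  0.07      ]
side yaws far/near 0.10896323850865901 0.12285438305913557 width 0.025765887176361 0.024395468406286445
side len 0.1099110833144063 yaw 0.1179662925328133 axis [ 0.46974739 -0.28686342  0.07      ]
top right edge yaw 0.11243108325185297
top left edge yaw 0.0883589417438095
right edge->centreline pt [ 0.47033184 -0.28507368  0.07      ]
square end [ 0.4198951  -0.29061531  0.07      ] tip low [ 0.52979957 -0.28452841  0.036     ] 0.11007290478765418 0.05532704361096549
hub left z36 [ 0.47155718 -0.24735305  0.036     ] z0 right [ 0.46975951 -0.31396385  0.036     ]
```

Sizes check (110 mm long, 24–26 mm wide). Knob axis is about (0.4695, -0.286) with yaw 0.115. Spindle is about (0.478, 0.278), flat facing roughly world +x, yaw 0.09–0.17. Next I grasp, with the fingertips kept clear of the hub top.

```bash
cat >> h.py <<'E'
def q(psi): return [0.0,float(np.cos(psi/2)),float(np.sin(psi/2)),0.0]
E
python3 - <<'E'
from h import *
from station import arm,get_image
x,y,p=.4695,-.286,.115
print(arm.solve_ik([x,y,.04],q(p)), arm.solve_ik([.478,.2785,.2],q(p)))
arm.move_to([x,y,.16],q(p)); print(arm.current_clock(),arm.current_tool_pos(),arm.current_wrist_force())
arm.move_gripper(.07); arm.move_l([x,y,.042],vel=.12)
print(arm.current_clock(),arm.current_tool_pos(),arm.current_wrist_force())
d=get_image("side");cv2.imwrite("pics/pre.png",d["image"][200:400,100:420,::-1].repeat(2,0).repeat(2,1))
E
```

```text
[ 0.61675889  0.62035962 -0.17508545  1.92587641  0.17768393  0.61005688
 -1.12812657] [ 0.03496721  0.56137814 -0.97103434  1.73402413  0.50955388  1.12180856
 -2.55011325]
1.5167 [ 0.46903081 -0.28739002  0.16014213] [-0.29297634 -0.53536085  0.0421438 ]
2.9583 [ 0.46992748 -0.28623591  0.04261717] [ 1.38085546  0.41045856 -0.10483282]
```

View pics/pre.png

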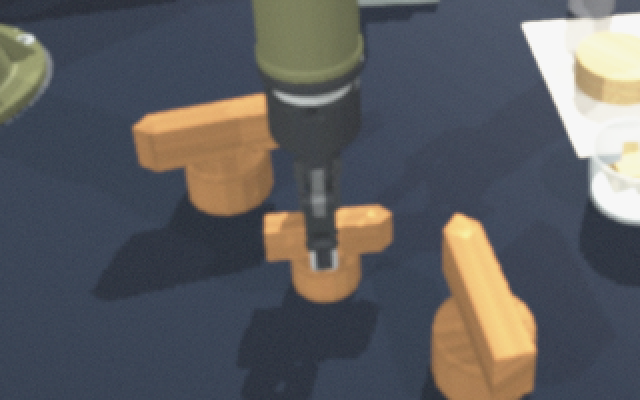

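The finger at (322,260) is centred on the hub and straddles the bar. Closing and lifting.

```bash
python3 - <<'E'
from h import *
from station import arm,get_image
x,y,p=.4695,-.286,.115
arm.move_gripper(0.0,60); print("w",arm.current_grip_width(),arm.current_wrist_force())
arm.move_l([x,y,.27],vel=.15); print(arm.current_clock(),arm.current_tool_pos(),arm.current_wrist_force(),arm.current_grip_width())
sx,sy=.478,.2785
try:
    arm.move_l([sx,sy,.27],vel=.25,orientation=q(.13))
except arm.Unreachable as e:
    print("unreach",e); arm.move_to([.55,0,.27],q(.13)); arm.move_to([sx,sy,.27],q(.13))
arm.move_l([sx,sy,.225],vel=.1)
arm.pause(.3)
print(arm.current_clock(),arm.current_tool_pos(),arm.current_joints().round(3),arm.current_wrist_force(),arm.current_wrist_torque())
o=[]
for n,(cx,cy) in(("side",(282,120)),("top",(190,229))):
    d=get_image(n);np.savez(f"{n}1.npz",**{k:d[k] for k in("image","K","extrinsics")})
    o.append(cv2.resize(d["image"][cy-60:cy+60,cx-40:cx+40,::-1],(400,600),interpolation=cv2.INTER_CUBIC))
cv2.imwrite("pics/over.png",np.hstack(o))
E
```

```text
w 0.022788813690411268 [-0.3396837  -0.2691521   4.88571908]
5.1583 [ 0.46909228 -0.28582824  0.26914897] [-0.46161842 -0.04790637 -2.70842676] 0.02295585297075635
8.4667 [0.47819563 0.2786452  0.22549766] [-0.259  0.421 -0.463  1.699  0.21   1.069 -2.229] [-0.64427887 -0.53665926 -2.91174699] [0.03425341 0.04214584 0.0198344 ]
```

View pics/over.png

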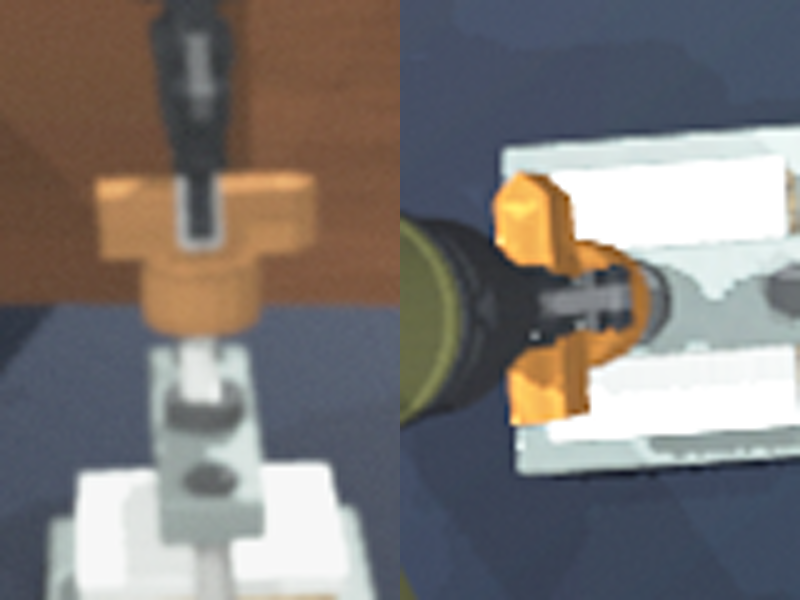

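Knob is held. In the side crop the hub centre is near x=201 and the shaft near x=199.5, under 1 mm apart. I lower in steps watching the force.

```bash
cat > low.py <<'E'
from h import *
from station import arm,get_image
def lower(x,y,p,z,z1,step=.003,fmax=15,vel=.04,fz0=-2.9):
    while z>z1:
        z=max(z-step,z1); arm.move_l([x,y,z],vel=vel,orientation=q(p))
        f=arm.current_wrist_force();t=arm.current_tool_pos()
        print(f"{arm.current_clock():.2f} cmd {z:.4f} tcp {t.round(4)} F {f.round(1)} T {arm.current_wrist_torque().round(2)}")
        if f[2]-fz0>fmax or np.hypot(f[0],f[1])>20: break
    return z
E
python3 - <<'E'
from low import *
arm.move_l([.478,.2785,.206],vel=.08,orientation=q(.13))
lower(.478,.2785,.13,.206,.182)
E
```

```text
9.20 cmd 0.2030 tcp [0.478  0.2786 0.2031] F [-0.1 -0.7 -3.2] T [ 0.02  0.01 -0.03]
9.45 cmd 0.2000 tcp [0.4779 0.2784 0.1999] F [-0.3 -0.1 -3.1] T [-0.06  0.    0.05]
9.70 cmd 0.1970 tcp [0.4779 0.2782 0.1967] F [-0.2 -0.9 -4. ] T [-0.23  0.02 -0.02]
9.95 cmd 0.1940 tcp [0.4779 0.2782 0.1937] F [ 0.9 -0.8 -3.8] T [-0.35 -0.    0.  ]
10.20 cmd 0.1910 tcp [0.478  0.2782 0.1906] F [ 0.4 -2.1 -4.6] T [-0.53 -0.11 -0.01]
10.45 cmd 0.1880 tcp [0.478  0.2782 0.1877] F [ 0.3 -2.9 -4. ] T [-0.62 -0.16 -0.01]
10.70 cmd 0.1850 tcp [0.478  0.2781 0.1846] F [ 1.1 -3.  -5.1] T [-0.73 -0.27  0.02]
10.95 cmd 0.1820 tcp [0.4782 0.2781 0.1824] F [-0.8 -5.5  2. ] T [-1.21  0.1   0.07]
```

It passed the 18 mm step with the force turning up at about 0.182, which is home height. Small extra push, release, look.

```bash
python3 - <<'E'
from low import *
lower(.478,.2785,.13,.182,.180,step=.001,fmax=15)
arm.move_gripper(.06); arm.pause(.2)
print(arm.current_grip_width(),arm.current_wrist_force())
arm.move_l([.478,.2785,.30],vel=.15)
arm.move_to([.478,-.05,.32],q(.13))
arm.pause(.3);print(arm.current_clock(),arm.current_wrist_force())
o=[]
for n,(cx,cy) in(("side",(282,130)),("top",(195,229))):
    d=get_image(n);np.savez(f"{n}2.npz",**{k:d[k] for k in("image","K","extrinsics")})
    o.append(cv2.resize(d["image"][cy-45:cy+45,cx-30:cx+30,::-1],(400,600),interpolation=cv2.INTER_CUBIC))
cv2.imwrite("pics/home.png",np.hstack(o)); cv2.imwrite("pics/top2.png",d["image"][:,:,::-1])
E
```

```text
11.20 cmd 0.1810 tcp [0.4783 0.2781 0.1824] F [-3.2 -6.4 10.4] T [-1.57  0.59  0.04]
11.45 cmd 0.1800 tcp [0.4783 0.2782 0.1823] F [-4.  -8.4 18.1] T [-1.98  1.16  0.01]
0.060326468031852695 [-0.13056557  0.20248627 -0.19391412]
14.5917 [0.32909769 0.14404967 0.08145739]
```

View pics/home.png

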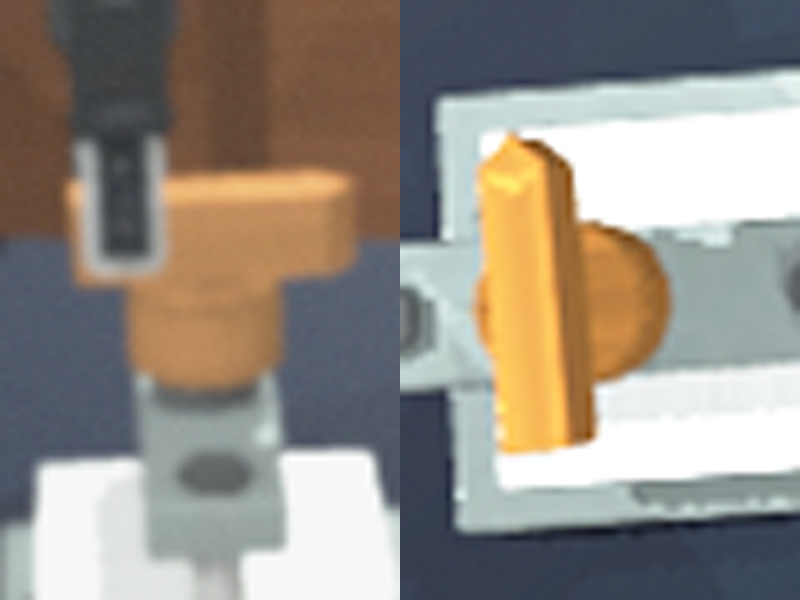

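View pics/top2.png

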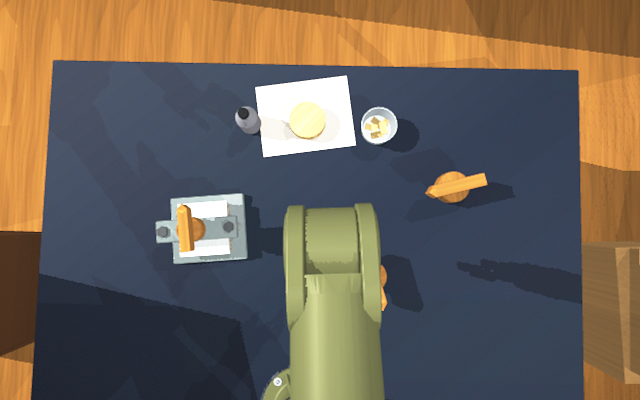

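```bash
python3 - <<'E'
from h import *
s=load("side2.npz");t=load("top2.npz")
for z in(.14,.145,.158):
    P=proj(s,[.478,.2785-.03,z]);Q=proj(s,[.478-.05,.285-.018,z+.07]);print(z,"hub bottom crop",((P-[252,85]+.5)*6.667).round())
    c,n=np.cos(.13),np.sin(.13)
    for nm,(a,b) in dict(tip=(.06,0),sq_near=(-.05,-.012)).items():
        print("  ",nm,[((proj(d,[.478+a*c-b*n,.2785+a*n+b*c,z+.07])-o+.5)*6.667).round() for d,o in((s,[252,85]),(t,[165,184]))])
E
```

```text
0.14 hub bottom crop [202. 387.]
   tip [array([355., 181.]), array([109., 133.])]
   sq_near [array([ 71., 205.]), array([172., 453.])]
0.145 hub bottom crop [201. 375.]
   tip [array([355., 169.]), array([104., 133.])]
   sq_near [array([ 71., 192.]), array([167., 454.])]
0.158 hub bottom crop [200. 344.]
   tip [array([354., 137.]), array([ 90., 131.])]
   sq_near [array([ 69., 160.]), array([154., 458.])]
```

The hub bottom at row 388 and the tip at (353,183) match the predictions for z = 0.140. Home; handing in.

```bash
python3 - <<'E'
from station import arm
print(arm.finish_job(),arm.current_clock())
E
```

```text
the job is handed in; nothing more can be done
the job is handed in; nothing more can be done
```

The knob is back on the D-shaft and sits against the collar. I released it and handed the job in shortly after 14.6 s on the robot clock (limit 38 s); no verdict is reported.

- **What I did:** I picked the smallest of the three knobs, at top-view pixel (415,235). I gripped its bar just above the hub, carried it to the press and lowered it at yaw 0.13 rad. The flats already lined up, so it dropped the 18 mm without any turning. A final press of about 20 N moved it no further.
- **Final picture checks:** The hub's lower edge shows at row 388 of the side crop. I predicted 387 for fully home, 375 for 5 mm high and 344 for not dropped. The pointed end is within about 3 crop pixels (under half a camera pixel) of prediction in both views.
- **Bystanders:** The tub, glue bottle and discs appear at the same pixels as at the start, judged by eye. The gripper had moved clear, with the wrist force near zero.
- **Disagreements:** The two cameras placed the shaft about 3 mm apart. The flat's yaw read 0.17 rad from the shaft and 0.09 rad from the bridge, so I used 0.13. Both were within the fit's play, apart from a mild side load of up to about 9 N at the final press.

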